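Seat the jewel case and set the clamp valve to its second stop

TASK

Push the leather jewel case along the clamping fixture with your fingertips, without lifting it, until it is fully home against the end stop. Then push the valve's paddle lever away from its off end, past the half-way detent, to its second stop at the far end of the slot, so that the clamps are fully on; it must stay there and the case must stay home. Leave the hammer, ring box and wax jar alone.

Things in the scene. Friction and masses are not known exactly. Their poses are not given: they have to be found in the camera images.
- fixture: Aluminium clamping fixture, fixed, on the left or right. Bed plate 240 (x) x 176 (y) x 10 mm; origin: centre of its underside, z up. The case slides on the bed between side rails: inner faces at y = +-39 mm, x = -60 to +95, tops 40 mm above the origin. Its -x end (robot's side) is open. Two toe clamps (x = 35 to 65, tops 66 mm up) stand outside |y| = 39; the lever drives them 14 mm in over the case.
- end_stop (a point): Middle of the face of the fixture's steel end stop that the case is pushed against: at fixture x = +95 mm, y = 0, 28 mm above the fixture's origin. The stop's top is 45 mm above that origin. Axes as the fixture's.
- case: Loose leather jewel case, 100 (x) x 70 (y) x 45 mm high, about 0.25 kg, on the fixture's bed with 4 mm play to each rail. Origin: centre of its underside; x runs roughly along the fixture's x. Starts 40 to 70 mm short of the end stop; home, its origin is at fixture x = +45 mm. Push its -x end face towards the fixture's +x: about 2 to 6 N.
- valve: Grey valve box, fixed, beside the fixture, 150 (x) x 70 (y) x 50 mm high. Origin: centre of its underside; z up. On top a straight slot runs along x on the centre line, flanked by three pairs of flat steel marks at x = -35 (thin: off), +1.5 (half-way detent) and +35 mm (thick: second stop). The off end is the robot's side.
- selector_top (a point): Centre of the top of the valve's black paddle lever, 98 mm above the bench; moves with the lever, axes as the valve's. The paddle is an upright plate 12 mm thick (valve x), 30 mm wide (y), reaching from 6 to 48 mm above the top of the box.
- selector (a joint): Slide of the lever along the valve's +x, in m: 0 = off (paddle centre at valve x = -35 mm), 0.0365 = sprung half-way detent, 0.070 = second stop (hard). Starts at or near off. About 7 N to leave off, 7 N to leave the detent, plus 2 N at 0.05 m/s; it snaps into the nearest place, and past about 0.058 runs on to the second stop and stays.
- hammer: Loose hammer lying on the bench outside the work, a bystander. Origin under its middle.
- ring_box: Loose small leather ring box, 63 x 63 x 38 mm, a bystander on the bench. Origin: centre of its underside.
- wax_jar: Loose jar of wax, 66 mm diameter, 75 mm high, a bystander on the far side of the bench. Origin: centre of its underside.
Mind the look-alikes: they are no part of the job. Several things look just like the valve: the one meant starts nearest to the robot's base. What is shaped like the case but turquoise is not meant.

How it is judged:
By the outcome, as a careful person would: the job done as asked, in the order asked, and still so for the second after the job is handed in, with the robot touching nothing.
It also fails if it takes over 48 s, if anything falls off the work surface, if the arm or the gripper's body presses on something with over 40 N, if the wrist force passes 120 N, or if a joint passes its speed limit or range.

ROBOT

A 7-joint arm with a two-finger parallel gripper is mounted at the origin on the work surface. World frame = base frame: x ahead of the robot, y to its left, z up, the work surface at z = 0. Lengths are in m, angles in rad, forces in N, time in s.
With the tool pointing down it reaches from about 0.35 to 0.9 m from the base axis. Payload 8.1 kg.
Tool frame: the origin (TCP) lies at the very end of the fingers, on their centre line; the grasp point (between the pads) lies 19 mm behind it; z points along the fingers, y is the line along which they close (so a half turn about z gives the same grasp; the last joint's range is limited). The gripper opens to 92 mm and grips with 3 to 60 N. Pads are 19 mm wide; open, the fingers measure 130 mm over their backs; the gripper's body (75 mm by 190 mm) begins 47 mm behind the grasp point.
Start: joints at [-1.271, 0.434, 0.025, 1.573, -0.012, 1.134, -0.075], TCP at [0.245, 0.575, 0.227] pointing down, gripper open.
Joint ranges: [-2.62, 2.62], [-0.44, 2.09], [-1.27, 1.32], [0.08, 2.57], [-1.32, 4.46], [0.12, 2], [-2.74, 2.74]. Speed limits (rad/s): [2.22, 2.22, 3.01, 3.01, 3.14, 3.14, 3.14].

INTERFACE

Orientations are given as a rotation vector (axis times angle).
In Python, from cell import readout, cams, job gives the robot as it stands.
- The arm moves only by the tool drive_tool, never from a script. Its argument "commands" is a list of rows, each a list of 3 entries, a list of its own where there are three numbers: the turn, a rotation vector about the tool's x, y, z in rad, then the shift along the tool's x, y, z in cm, then the gripper's target within -1 to 1 (fully open at 1, half-way at 0, shut at -1). A call has 1 to 20 rows; each row is the pose to reach, as a shift and turn from the pose commanded when the call began, along the tool's axes at that moment; what a row does not reach only later rows make up. A row lasts 1/12 s, in which the tool goes at most 41.7 mm and 7.16 degrees, less where a joint would pass 70% of its speed; a pose out of reach is approached as far as the arm can. A call with a gripper value outside its range is refused whole. The fingers move at their own pace and stop on an object; "newtons" is the grip in N (left out, the last holds). Time passes only in rows, so rows that repeat a pose let the fingers close. It gives the time, the measured TCP pose, the force, the opening and the grip force at its end, in the units of the state.
- readout.observe(): the state, without advancing time (a new reading comes with each control period).
- cams.get_image(name): name is "scene" or "top" or "wrist"; returns the picture (400x640x3 uint8, blue, green, red); there is no depth.
- cams.camera_info(name): a dict with "camera_matrix" (3x3 intrinsics, pixels), "k1" (the pictures are not rectified: a ray, as slopes to the right and down, at radius r is drawn at 1 + k1 r^2 times it, then the intrinsics apply), "R" (3x3) and "t" (3): a world point X has camera coordinates R X + t. Camera axes: x right, y down, z forward; pixel columns grow to the right and rows downward; lengths in m; the calibration is good to about 2 mm. A picture is of the moment at which its call begins: read the wrist's pose just before it. camera_info takes no time and is no camera call; for the wrist camera it gives the pose at the moment of the call.
- job.sign_off(): hands the job in; it is judged then, once.
The state is a dict: "clock": time; "joints": joint angles; "dq": joint speeds; "joint_efforts": joint torques, N m; "position": TCP position; "ee_rot": TCP orientation; "force": force on the tool from outside, world axes, zero at the start; "ft_torque": the same for the moment, N m; "width": opening from 0.0 (shut) to 1.0 (fully open); "gripper_force": force on a finger pad.
Only numpy, scipy, OpenCV 4.12 (cv2) and the standard library are available. Lean on these libraries where they do the work, as an engineer would, in place of code of your own. Each camera call takes 0.05 s, during which the arm holds its last target. There are 200 camera calls.

## Working session

There is one attempt and no reset: what is moved stays moved. The work goes in short steps, Python scripts to look and compute and a tool call to move; the robot and the scene stay as the last step left them, time stands still between calls to the robot, and variables do not carry over. Pictures are saved under pics/ and viewed, at most 10 in all, crops included, and the job is handed in when it is done.

Besides the shell and the picture viewer there is one more tool, called after "Request:" by a JSON object that holds its "fn" and its "kwargs". drive_tool: Moves the arm, as the interface text tells. Its arguments: {"type":"object","properties":{"commands":{"type":"array"},"newtons":{"type":"number"}},"required":["commands"]}

```bash
ls; mkdir -p pics; cat > h.py <<'E'
import numpy as np, cv2
from cell import readout, cams, job
def info(n):
    c=cams.camera_info(n); return [np.array(c[k],float) for k in("camera_matrix","R","t")]+[float(c["k1"])]
def ray(n,u,v):
    K,R,t,k1=info(n)
    d=np.array([(u-K[0,2])/K[0,0],(v-K[1,2])/K[1,1]]);p=d.copy()
    for _ in range(30): p=d/(1+k1*(p@p))
    return -R.T@t, R.T@np.array([*p,1.])
def on_z(n,u,v,z):
    o,d=ray(n,u,v); return o+d*(z-o[2])/d[2]
def proj(n,X):
    K,R,t,k1=info(n); x=np.atleast_2d(X)@R.T+t; s=x[:,:2]/x[:,2:]; s=s*(1+k1*(s**2).sum(1,keepdims=True))
    return s@K[:2,:2].T+K[:2,2]
E
python3 - <<'E'
from h import *
print(readout.observe())
for n in("top","scene"):
    cv2.imwrite(f"pics/{n}1.png",cams.get_image(n)); K,R,t,k=info(n); print(n,K.tolist(),k,(-R.T@t).round(3),R[2].round(2))
E
```

```text
pics
{'clock': 0.0, 'joints': array([-1.27058504,  0.43522849,  0.02499165,  1.57412199, -0.01159182,
        1.13397445, -0.0750881 ]), 'dq': array([ 0.00106992, -0.00107874,  0.00113829, -0.00089886,  0.0010863 ,
       -0.00035625,  0.00132701]), 'joint_efforts': array([ 1.04026178e-04, -6.67840362e+01,  9.84897874e-01, -3.14462793e+01,
       -6.05093781e-02,  4.25470644e-02,  1.74946308e-04]), 'position': array([0.24486706, 0.57447267, 0.22593214]), 'ee_rot': array([-6.28543527e-01, -3.07790957e+00,  2.48065130e-03]), 'force': array([-0.38757513, -0.07152746,  0.07420659]), 'ft_torque': array([0.03904419, 0.00998873, 0.00098486]), 'gripper_force': 0.0, 'width': 1.0026561496505217}
top [[389.73597584207477, 0.0, 320.23848764895746], [0.0, 389.73597584207477, 198.64373485188392], [0.0, 0.0, 1.0]] -0.027964219380618244 [0.396 0.    0.988] [ 0.13  0.01 -0.99]
scene [[501.4325935425854, 0.0, 324.9298580746427], [0.0, 501.4325935425854, 196.39169807379295], [0.0, 0.0, 1.0]] -0.11076215243460055 [ 0.94  -0.786  1.202] [-0.28  0.55 -0.79]
```

View pics/top1.png

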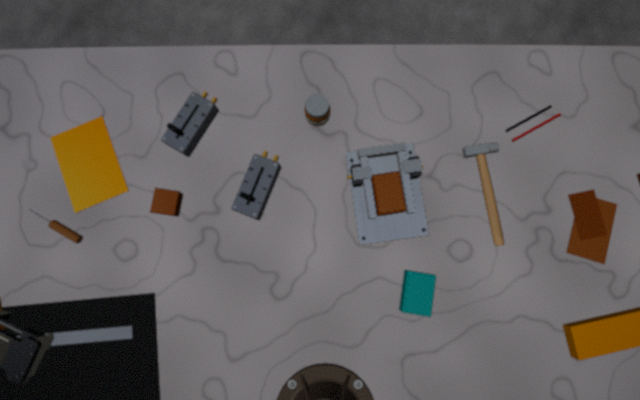

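View pics/scene1.png

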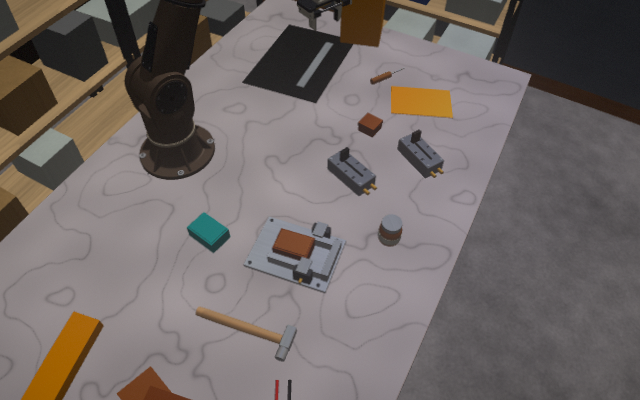

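The top view (robot at the bottom) shows these candidates:
- **Valve look-alikes:** (257,185) and (190,122). The one at (257,185) is nearer the base, so I choose it.
- **Case look-alikes:** brown (388,193) on the fixture bed, turquoise (418,293), the ring box at (166,202), and flat brown sheets at (590,220). I choose (388,193).

The hammer is at (485,190) and the jar at (317,110). Next is a close crop to check the choice.

```bash
python3 - <<'E'
from h import *
a=cv2.imread("pics/top1.png")
c1=cv2.resize(a[135:250,335:440],None,fx=5,fy=5,interpolation=cv2.INTER_CUBIC)
c2=cv2.resize(a[145:225,225:285],None,fx=4.5,fy=4.5,interpolation=cv2.INTER_CUBIC)
o=np.zeros((575,800,3),np.uint8);o[:c1.shape[0],:525]=c1;o[:c2.shape[0],528:528+c2.shape[1]]=c2
cv2.imwrite("pics/crop1.png",o)
E
```

```text
(no output)
```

View pics/crop1.png

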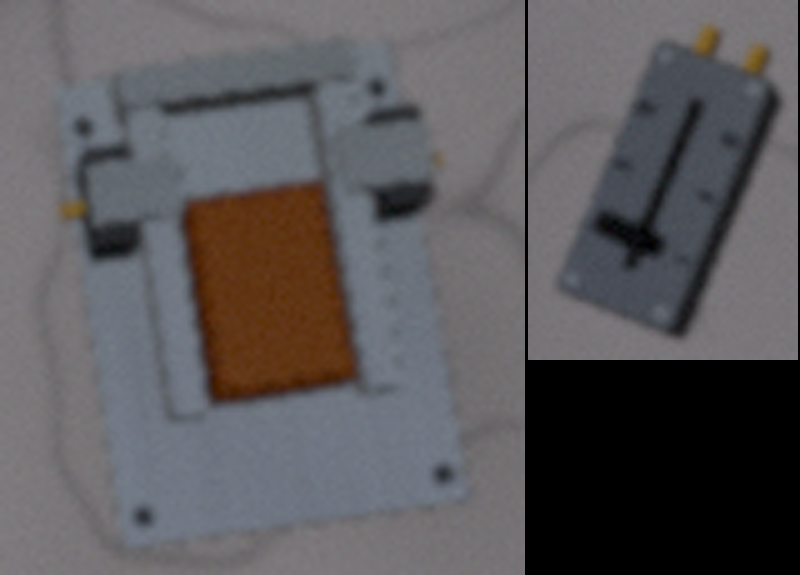

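```bash
cat >> h.py <<'E'
from scipy.optimize import least_squares
def fit(n,px,pts,x0):
    """pose x,y,yaw of points pts (object frame) from pixels"""
    px=np.array(px,float);pts=np.array(pts,float)
    def w(q):
        c,s=np.cos(q[2]),np.sin(q[2]); return pts@np.array([[c,-s,0],[s,c,0],[0,0,1]]).T+[q[0],q[1],0]
    r=least_squares(lambda q:(proj(n,w(q))-px).ravel(),x0,x_scale=[.01,.01,.1]); return r.x,r.fun.reshape(-1,2)
def rect(a,b,z): return [[a,b,z],[a,-b,z],[-a,-b,z],[-a,b,z]]  # TL TR BR BL in the top picture
E
python3 - <<'E'
from h import *
f=lambda L:[[335+(u+.5)/5-.5,135+(v+.5)/5-.5] for u,v in L]
g=lambda L:[[225+(u-528+.5)/4.5-.5,145+(v+.5)/4.5-.5] for u,v in L]
for nm,px,p in(("fix",f([(60,90),(388,40),(468,492),(125,545)]),rect(.12,.088,.01)),
  ("case",f([(185,203),(325,180),(355,378),(215,402)]),rect(.05,.035,.055))):
    q,e=fit("top",px,p,[.5,-.1,0]); print(nm,q.round(4),np.degrees(q[2]).round(2),e.round(1).tolist())
    if nm=="fix":F=q
    else:
        d=q[:2]-F[:2];c,s=np.cos(F[2]),np.sin(F[2]);print("case in fix",c*d[0]+s*d[1],-s*d[0]+c*d[1])
S=g([(663,55),(753,90),(660,313),(572,278)]);S=np.array([on_z("top",u,v,.05) for u,v in S])
n,fa=(S[2]+S[3])/2,(S[0]+S[1])/2
print("valve",S.mean(0).round(4),np.degrees(np.arctan2(*(fa-n)[1::-1])),np.linalg.norm(fa-n))
q,e=fit("top",g([(657,38),(778,88),(672,333),(557,287)]),rect(.075,.035,.05),[.5,.15,-.4]);print("valve corners",q.round(4),np.degrees(q[2]),e.round(1).tolist())
P=g([(603,222),(660,245)]);print("paddle ends at z=.098",[on_z("top",*p,.098).round(4) for p in P])
P=g([(697,105),(631,265)]);print("slot ends",[on_z("top",*p,.05).round(4) for p in P])
for nm,uv,z in(("turq TL",(407,270),.045),("turq TR",(437,274),.045)): print(nm,on_z("top",*uv,z).round(3))
print(proj("scene",[[*F[:2],.01]]))
E
```

```text
fix [ 0.5416 -0.1577  0.1396] 8.0 [[-1.4, -1.3], [0.5, -0.7], [0.9, 1.2], [-0.1, 0.7]]
case [ 0.5339 -0.1552  0.1377] 7.89 [[-0.5, -0.7], [-0.1, -0.1], [0.7, 0.8], [-0.1, 0.0]]
case in fix -0.007327156094750438 0.003565852891618243
valve [0.5536 0.1711 0.05  ] -21.190385576281248 0.13158265390830354
valve corners [ 0.5524  0.1689 -0.3763] -21.56268207479566 [[0.8, -0.2], [0.0, -1.3], [0.1, 0.9], [-0.8, 0.6]]
paddle ends at z=.098 [array([0.5253, 0.1925, 0.098 ]), array([0.5133, 0.1628, 0.098 ])]
slot ends [array([0.5967, 0.153 , 0.05  ]), array([0.5087, 0.1871, 0.05  ])]
turq TL [ 0.349 -0.196  0.045]
turq TR [ 0.339 -0.268  0.045]
[[296.35830123 251.8070648 ]]
```

The crop confirms both choices: the brown case between the rails at crop (270,290), and a valve with its paddle at the off end at crop (632,235). The pose fit puts the case about 52 mm short of home. Next I'll work out the move in tool axes.

```bash
cat >> h.py <<'E'
from scipy.spatial.transform import Rotation as Ro
FIX=(.5416,-.1577,.1396); VAL=(.5530,.1700,-.373)
def at(P,x,y,z): c,s=np.cos(P[2]),np.sin(P[2]); return np.array([P[0]+c*x-s*y,P[1]+s*x+c*y,z])
def go(X,yaw):
    """turn (rad) and shift (cm) in tool axes to X, tool down, tool y along world yaw+90deg"""
    s=readout.observe(); R=Ro.from_rotvec(s["ee_rot"])
    T=Ro.from_euler("z",yaw)*Ro.from_matrix(np.diag([-1.,1,-1]))
    print("turn",(R.inv()*T).as_rotvec().round(3),"shift cm",(R.inv().apply(X-s["position"])*100).round(2))
E
python3 - <<'E'
from h import *
go(at(FIX,-.09,.002,.16),FIX[2]); print(at(FIX,-.09,.002,.16))
E
```

```text
turn [-0.001 -0.    -0.543] shift cm [-48.19 -60.19   6.69]
[ 0.45219725 -0.16824269  0.16      ]
```

Request:
{"fn": "drive_tool", "kwargs": {"commands": [[[0, 0, -0.543], [-48.2, -60.2, 0], -1], [[0, 0, -0.543], [-48.2, -60.2, 0], -1], [[0, 0, -0.543], [-48.2, -60.2, 0], -1], [[0, 0, -0.543], [-48.2, -60.2, 0], -1], [[0, 0, -0.543], [-48.2, -60.2, 0], -1], [[0, 0, -0.543], [-48.2, -60.2, 0], -1], [[0, 0, -0.543], [-48.2, -60.2, 0], -1], [[0, 0, -0.543], [-48.2, -60.2, 0], -1], [[0, 0, -0.543], [-48.2, -60.2, 0], -1], [[0, 0, -0.543], [-48.2, -60.2, 0], -1], [[0, 0, -0.543], [-48.2, -60.2, 0], -1], [[0, 0, -0.543], [-48.2, -60.2, 0], -1], [[0, 0, -0.543], [-48.2, -60.2, 0], -1], [[0, 0, -0.543], [-48.2, -60.2, 0], -1], [[0, 0, -0.543], [-48.2, -60.2, 0], -1], [[0, 0, -0.543], [-48.2, -60.2, 0], -1], [[0, 0, -0.543], [-48.2, -60.2, 0], -1], [[0, 0, -0.543], [-48.2, -60.2, 0], -1], [[0, 0, -0.543], [-48.2, -60.2, 0], -1], [[0, 0, -0.543], [-48.2, -60.2, 0], -1]]}}

```text
clock: 1.77
position: [0.4527, -0.1733, 0.2268]
ee_rot: [-0.21, 3.134, -0.004]
force: [-0.3, 0.5, 0.5]
width: 0.001
gripper_force: 0.0
```

```bash
python3 - <<'E'
from h import *
s=readout.observe();print(s["clock"],s["position"],s["width"],s["force"]);go(at(FIX,-.09,.002,.16),FIX[2]);go(at(FIX,-.09,.002,.03),FIX[2])
cv2.imwrite("pics/wrist1.png",cams.get_image("wrist"))
E
```

```text
1.7667 [ 0.45268419 -0.17326079  0.22677672] 0.0014939901687312366 [-0.28590879  0.49768689  0.45540659]
turn [-0.003  0.    -0.006] shift cm [-0.02  0.52  6.68]
turn [-0.003  0.    -0.006] shift cm [-0.02  0.56 19.68]
```

View pics/wrist1.png

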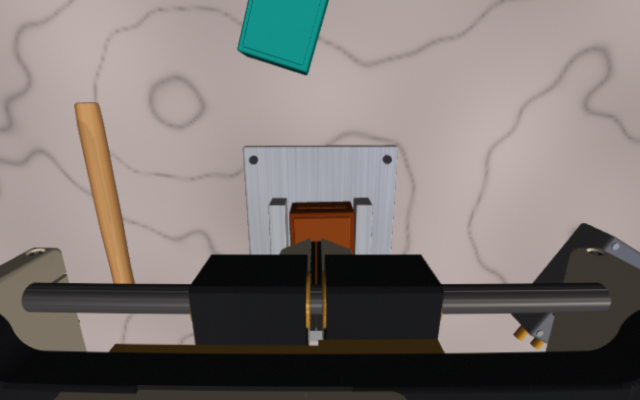

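The wrist view looks back toward the robot. It shows the fixture's near edge at row 147 (columns 245–397), the rail ends at row 199, and the case's near end at about row 205. The closed fingers are at (316,250), and turquoise is clear at the top. I'll cross-check the poses from these pixels.

```bash
python3 - <<'E'
from h import *
c,s=np.cos(FIX[2]),np.sin(FIX[2])
for nm,uv,z in(("plateR",(397,147),.01),("plateL",(245,148),.01),("railR",(354,199),.04),("railL",(287,199),.04),("case top R",(354,211),.055),("case top L",(292,211),.055),("case bot R",(353,203),.01),("case bot L",(292,203),.01)):
    d=on_z("wrist",*uv,z)[:2]-FIX[:2]; print(nm,(1000*np.array([c*d[0]+s*d[1],-s*d[0]+c*d[1]])).round(1))
E
```

```text
plateR [-120.4   91.2]
plateL [-119.7  -80.3]
railR [-68.2  40.9]
railL [-68.4 -31.8]
case top R [-59.4  39.5]
case top L [-59.6 -25.5]
case bot R [-54.5  43.4]
case bot L [-54.7 -28.8]
```

```bash
sed -i 's/FIX=(.5416,-.1577,.1396)/FIX=(.5410,-.1532,.1396)/' h.py; python3 - <<'E'
from h import *
go(at(FIX,-.09,.001,.03),FIX[2])
E
```

```text
turn [-0.001 -0.001 -0.004] shift cm [-0.05  0.59 19.64]
```

Request:
{"fn": "drive_tool", "kwargs": {"commands": [[[0, 0, 0], [0, 0.6, 4], -1], [[0, 0, 0], [0, 0.6, 8], -1], [[0, 0, 0], [0, 0.6, 12], -1], [[0, 0, 0], [0, 0.6, 15], -1], [[0, 0, 0], [0, 0.6, 17.5], -1], [[0, 0, 0], [0, 0.6, 19], -1], [[0, 0, 0], [0, 0.6, 19.6], -1], [[0, 0, 0], [0, 0.6, 19.6], -1], [[0, 0, 0], [0, 0.6, 19.6], -1]]}}

```text
clock: 2.57
position: [0.4518, -0.1613, 0.0312]
ee_rot: [-0.221, 3.134, 0.001]
force: [0.4, -0.7, 0.2]
width: 0.001
gripper_force: 0.0
```

```bash
python3 - <<'E'
from h import *
s=readout.observe();print(s["position"],s["force"]);go(at(FIX,-.0145,0,.03),FIX[2])
E
```

```text
[ 0.45179144 -0.16129987  0.03120586] [ 0.38499964 -0.67861478  0.1662516 ]
turn [0.    0.    0.001] shift cm [-7.5  -0.45  0.12]
```

Request:
{"fn": "drive_tool", "kwargs": {"commands": [[[0, 0, 0], [-0.5, -0.2, 0.1], -1], [[0, 0, 0], [-1.0, -0.4, 0.1], -1], [[0, 0, 0], [-1.5, -0.4, 0.1], -1], [[0, 0, 0], [-2.0, -0.4, 0.1], -1], [[0, 0, 0], [-2.3, -0.4, 0.1], -1], [[0, 0, 0], [-2.6, -0.4, 0.1], -1], [[0, 0, 0], [-2.9, -0.4, 0.1], -1], [[0, 0, 0], [-3.2, -0.4, 0.1], -1], [[0, 0, 0], [-3.5, -0.4, 0.1], -1], [[0, 0, 0], [-3.8, -0.4, 0.1], -1], [[0, 0, 0], [-4.1, -0.4, 0.1], -1], [[0, 0, 0], [-4.4, -0.4, 0.1], -1], [[0, 0, 0], [-4.7, -0.4, 0.1], -1], [[0, 0, 0], [-5.0, -0.4, 0.1], -1], [[0, 0, 0], [-5.3, -0.4, 0.1], -1], [[0, 0, 0], [-5.6, -0.4, 0.1], -1], [[0, 0, 0], [-5.9, -0.4, 0.1], -1], [[0, 0, 0], [-6.2, -0.4, 0.1], -1], [[0, 0, 0], [-6.5, -0.4, 0.1], -1]]}}

```text
clock: 4.15
position: [0.5168, -0.1567, 0.0297]
ee_rot: [0.22, -3.134, -0.0]
force: [0.1, 0.8, -1.4]
width: 0.004
gripper_force: 0.5
```

```bash
python3 - <<'E'
from h import *
s=readout.observe();print(s["position"],s["force"]);go(at(FIX,-.0145,0,.03),FIX[2])
E
```

```text
[ 0.51677705 -0.15666332  0.02969835] [ 0.08906576  0.81205943 -1.35236534]
turn [ 0.    -0.     0.001] shift cm [-1.    0.01 -0.03]
```

Request:
{"fn": "drive_tool", "kwargs": {"commands": [[[0, 0, 0], [-0.2, 0, 0], -1], [[0, 0, 0], [-0.4, 0, 0], -1], [[0, 0, 0], [-0.6, 0, 0], -1], [[0, 0, 0], [-0.8, 0, 0], -1]]}}

```text
clock: 4.48
position: [0.5239, -0.1557, 0.0297]
ee_rot: [0.22, -3.133, -0.0]
force: [-9.9, -1.7, 7.4]
width: 0.003
gripper_force: 5.3
```

```bash
python3 - <<'E'
from h import *
s=readout.observe();print(s["position"],s["force"],s["ft_torque"])
a=cams.get_image("top");b=cams.get_image("scene")
c1=cv2.resize(a[135:250,335:440],(525,575),interpolation=cv2.INTER_CUBIC)
c2=cv2.resize(b[205:300,235:355],None,fx=2.25,fy=2.25,interpolation=cv2.INTER_CUBIC)
o=np.zeros((575,800,3),np.uint8);o[:,:525]=c1;o[:c2.shape[0],528:528+c2.shape[1]]=c2
w=cv2.resize(cams.get_image("wrist")[130:270,220:420],(270,189));o[300:489,528:798]=w
cv2.imwrite("pics/crop2.png",o)
E
```

```text
[ 0.52389247 -0.15565117  0.02966746] [-9.91808174 -1.73681581  7.44542637] [-0.2660235   2.17330452 -0.02070261]
```

View pics/crop2.png

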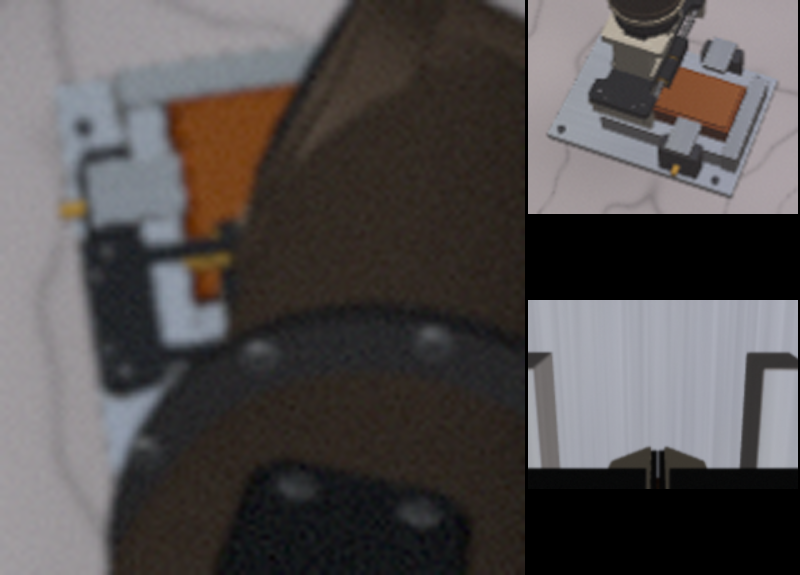

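The case reaches the end-stop strip at crop (240,95), the force has jumped to about 10 N, and the tip is roughly where home should be. I'll press a little further to confirm it is seated.

Request:
{"fn": "drive_tool", "kwargs": {"commands": [[[0, 0, 0], [-0.15, 0, 0], -1], [[0, 0, 0], [-0.3, 0, 0], -1], [[0, 0, 0], [-0.3, 0, 0], -1], [[0, 0, 0], [-0.3, 0, 0], -1]]}}

```text
clock: 4.97
position: [0.5239, -0.1556, 0.0293]
ee_rot: [0.217, -3.128, -0.002]
force: [-13.1, -1.1, 8.9]
width: 0.0
gripper_force: 6.6
```

The tip didn't advance, so the case is seated. I'll back off and check with a clear view.

Request:
{"fn": "drive_tool", "kwargs": {"commands": [[[0, 0, 0], [-0.3, 0, 0], -1], [[0, 0, 0], [0.5, 0, 0], -1], [[0, 0, 0], [2.5, 0, 0], -1], [[0, 0, 0], [4.5, 0, 0], -1], [[0, 0, 0], [5.0, 0, -3], -1], [[0, 0, 0], [5.0, 0, -7], -1], [[0, 0, 0], [5.0, 3, -11], -1], [[0, 0, 0], [5.0, 7, -15], -1], [[0, 0, 0], [5.0, 11, -15], -1], [[0, 0, 0], [5.0, 15, -15], -1], [[0, 0, 0], [5.0, 19, -15], -1], [[0, 0, 0], [5.0, 23, -15], -1], [[0, 0, 0], [5.0, 23, -15], -1]]}}

```text
clock: 6.05
position: [0.4454, 0.0726, 0.1804]
ee_rot: [-0.231, 3.131, 0.005]
force: [0.1, 0.7, -0.1]
width: 0.003
gripper_force: 0.0
```

```bash
python3 - <<'E'
from h import *
s=readout.observe();print(s["position"],s["force"])
a=cams.get_image("top");b=cams.get_image("scene")
c1=cv2.resize(a[135:250,335:440],(525,575),interpolation=cv2.INTER_CUBIC)
c2=cv2.resize(b[205:300,235:355],None,fx=2.25,fy=2.25,interpolation=cv2.INTER_CUBIC)
o=np.zeros((575,800,3),np.uint8);o[:,:525]=c1;o[:c2.shape[0],528:528+c2.shape[1]]=c2
cv2.imwrite("pics/crop3.png",o)
go(at(VAL,-.075,0,.13),VAL[2])
E
```

```text
[0.44541702 0.07259723 0.18036299] [ 0.13905019  0.68055637 -0.11473183]
turn [0.002 0.002 0.519] shift cm [-5.53 12.13  5.04]
```

View pics/crop3.png

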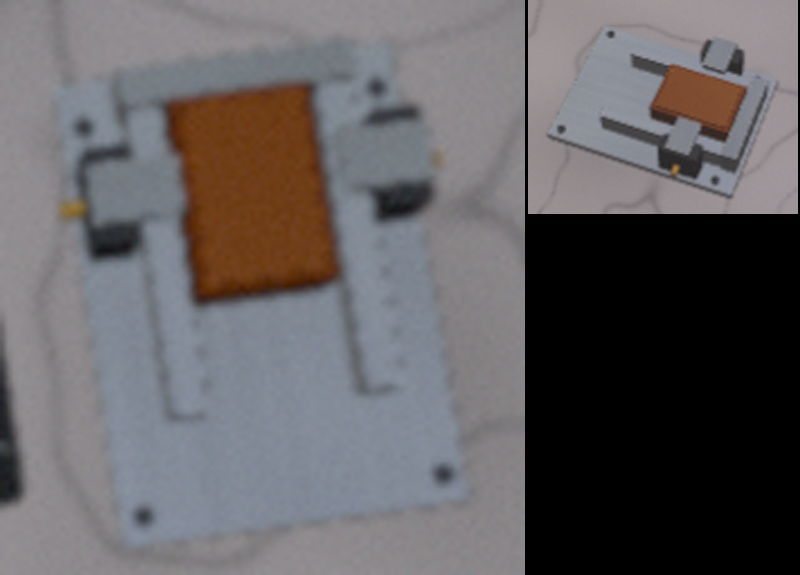

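The case's far edge lies flush and square against the stop along crop (170,100)–(315,85), with no gap, so it is home. Next is the valve.

Request:
{"fn": "drive_tool", "kwargs": {"commands": [[[0, 0, 0.12], [-5.5, 12.1, 3], -1], [[0, 0, 0.24], [-5.5, 12.1, 4], -1], [[0, 0, 0.36], [-5.5, 12.1, 5], -1], [[0, 0, 0.48], [-5.5, 12.1, 5], -1], [[0, 0, 0.519], [-5.5, 12.1, 5], -1], [[0, 0, 0.519], [-5.5, 12.1, 5], -1], [[0, 0, 0.519], [-5.5, 12.1, 5], -1], [[0, 0, 0.519], [-5.5, 12.1, 5], -1]]}}

```text
clock: 6.82
position: [0.484, 0.1916, 0.1302]
ee_rot: [0.592, 3.084, 0.0]
force: [-0.5, -0.2, -0.1]
width: 0.003
gripper_force: 0.0
```

```bash
python3 - <<'E'
from h import *
s=readout.observe();print(s["position"],s["force"])
a=cams.get_image("scene")[130:210,315:455];w=cams.get_image("wrist")
o=np.zeros((400+300,640,3),np.uint8);o=np.vstack([cv2.resize(a,(385,220),interpolation=cv2.INTER_CUBIC)]);
o=np.pad(o,((0,0),(0,255),(0,0)));cv2.imwrite("pics/crop4.png",np.vstack([w[:360],o]))
go(at(VAL,-.075,0,.072),VAL[2])
E
```

```text
[0.48396196 0.1916011  0.130165  ] [-0.49438702 -0.21856363 -0.05511591]
turn [ 0.001  0.001 -0.007] shift cm [0.26 0.47 5.83]
```

View pics/crop4.png

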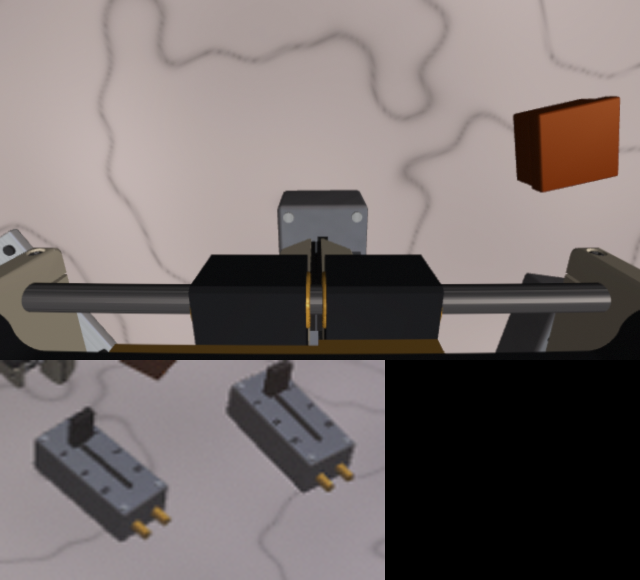

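The wrist view shows the valve's near-end screws at (288,217) and (357,217), square to the fingers at (317,250). The paddle is at the off end in scene crop (80,425). Checking the lateral offset:

```bash
python3 - <<'E'
from h import *
s=readout.observe();R=Ro.from_rotvec(s["ee_rot"])
for uv,z in(((288,217),.05),((357,217),.05),((280,205),.05),((366,205),.05)): 
    X=on_z("wrist",*uv,z); print(X.round(4),(R.inv().apply(X-s["position"])*100).round(2))
E
```

```text
[0.4811 0.17   0.05  ] [-0.56 -2.14  8.03]
[0.5006 0.219  0.05  ] [-0.56  3.12  8.03]
[0.4701 0.1682 0.05  ] [ 0.4  -2.72  8.03]
[0.4941 0.2285 0.05  ] [0.4  3.77 8.03]
```

Request:
{"fn": "drive_tool", "kwargs": {"commands": [[[0, 0, 0], [0.3, 0.5, 2], -1], [[0, 0, 0], [0.3, 0.5, 4], -1], [[0, 0, 0], [0.3, 0.5, 5], -1], [[0, 0, 0], [0.3, 0.5, 5.8], -1], [[0, 0, 0], [0.3, 0.5, 5.8], -1], [[0, 0, 0], [-0.2, 0.5, 5.8], -1], [[0, 0, 0], [-0.7, 0.5, 5.8], -1], [[0, 0, 0], [-1.2, 0.5, 5.8], -1], [[0, 0, 0], [-1.6, 0.5, 5.8], -1], [[0, 0, 0], [-2.0, 0.5, 5.8], -1], [[0, 0, 0], [-2.4, 0.5, 5.8], -1], [[0, 0, 0], [-2.8, 0.5, 5.8], -1], [[0, 0, 0], [-3.2, 0.5, 5.8], -1], [[0, 0, 0], [-3.6, 0.5, 5.8], -1], [[0, 0, 0], [-4.0, 0.5, 5.8], -1]]}}

```text
clock: 8.17
position: [0.5209, 0.1837, 0.0716]
ee_rot: [-0.589, -3.083, -0.0]
force: [-3.3, 1.3, 1.8]
width: 0.004
gripper_force: 2.0
```

```bash
python3 - <<'E'
from h import *
s=readout.observe();print(s["position"],s["force"]);go(at(VAL,.0195,0,.072),VAL[2])
E
```

```text
[0.52091598 0.1837354  0.07158256] [-3.34163005  1.3365157   1.82421961]
turn [-0.    -0.003 -0.004] shift cm [-5.44 -0.09 -0.06]
```

Request:
{"fn": "drive_tool", "kwargs": {"commands": [[[0, 0, 0], [-0.4, 0, 0], -1], [[0, 0, 0], [-0.8, 0, 0], -1], [[0, 0, 0], [-1.2, 0, 0], -1], [[0, 0, 0], [-1.6, 0, 0], -1], [[0, 0, 0], [-2.0, 0, 0], -1], [[0, 0, 0], [-2.4, 0, 0], -1], [[0, 0, 0], [-2.8, 0, 0], -1], [[0, 0, 0], [-3.2, 0, 0], -1], [[0, 0, 0], [-3.6, 0, 0], -1], [[0, 0, 0], [-4.0, 0, 0], -1], [[0, 0, 0], [-4.4, 0, 0], -1], [[0, 0, 0], [-4.8, 0, 0], -1], [[0, 0, 0], [-5.1, 0, 0], -1]]}}

```text
clock: 9.25
position: [0.5693, 0.1641, 0.0717]
ee_rot: [-0.591, -3.084, -0.0]
force: [-10.4, 4.1, 6.3]
width: 0.003
gripper_force: 5.3
```

Request:
{"fn": "drive_tool", "kwargs": {"commands": [[[0, 0, 0], [-0.2, 0, 0], -1], [[0, 0, 0], [-0.4, 0, 0], -1], [[0, 0, 0], [-0.4, 0, 0], -1]]}}

```text
clock: 9.5
position: [0.5694, 0.1642, 0.0712]
ee_rot: [-0.587, -3.078, 0.0]
force: [-15.7, 4.3, 10.1]
width: 0.004
gripper_force: 8.0
```

The lever is at a hard stop and no longer moves. I'll retreat and verify.

Request:
{"fn": "drive_tool", "kwargs": {"commands": [[[0, 0, 0], [0.5, 0, 0], -1], [[0, 0, 0], [3, 0, 0], -1], [[0, 0, 0], [5, 0, -2], -1], [[0, 0, 0], [7, 0, -5], -1], [[0, 0, 0], [10, 0, -9], -1], [[0, 0, 0], [13, 0, -13], -1], [[0, 0, 0], [15, 3, -14], -1], [[0, 0, 0], [15, 7, -14], -1], [[0, 0, 0], [15, 11, -14], -1], [[0, 0, 0], [15, 15, -14], -1], [[0, 0, 0], [15, 19, -14], -1], [[0, 0, 0], [15, 19, -14], -1]]}}

```text
clock: 10.5
position: [0.5047, 0.403, 0.2106]
ee_rot: [0.581, 3.087, 0.005]
force: [-1.6, 0.3, -0.4]
width: 0.003
gripper_force: 0.0
```

```bash
python3 - <<'E'
from h import *
s=readout.observe();print(s["position"],s["force"])
a=cams.get_image("top");b=cams.get_image("scene")
o=np.zeros((575,800,3),np.uint8)
o[:,:525]=cv2.resize(a[135:250,335:440],(525,575),interpolation=cv2.INTER_CUBIC)
o[:360,528:798]=cv2.resize(a[145:225,225:285],(270,360),interpolation=cv2.INTER_CUBIC)
o[365:565,528:798]=cv2.resize(b[130:210,315:423],(270,200),interpolation=cv2.INTER_CUBIC)
cv2.imwrite("pics/crop5.png",o)
E
```

```text
[0.50473433 0.40304955 0.2105709 ] [-1.58422731  0.25525459 -0.44066698]
```

View pics/crop5.png

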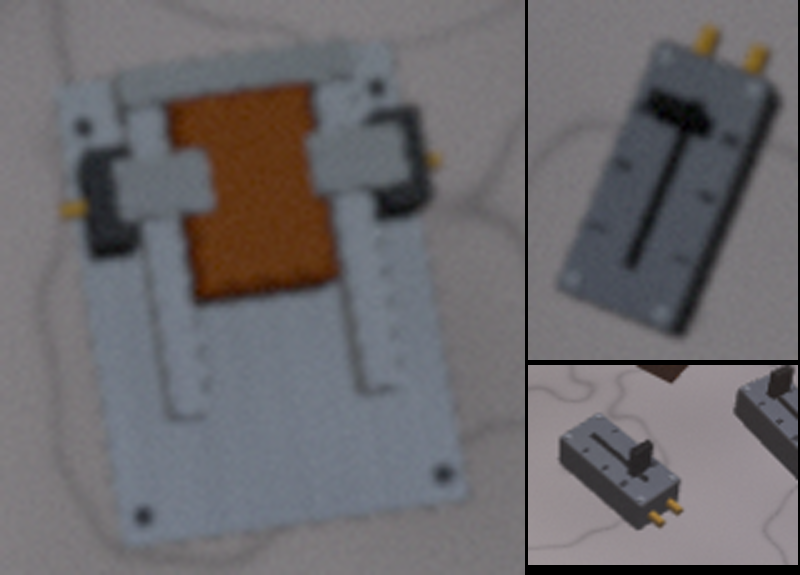

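The paddle is at the far end of the slot, at crop (682,112). Both clamps have driven in over the case at (165,185) and (360,160), and the case is still flush with the stop at (240,95). The arm is clear, so I'm handing in.

```bash
python3 -c "
from cell import job
print(job.sign_off())"
```

```text
the job is handed in; nothing more can be done
None
```

I pushed the case home against the end stop and moved the valve lever to its second stop, with both clamps on and the arm clear, and handed the job in at about 10.5 s. The final pictures showed all of this still in place; the sign-off returned no verdict.

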